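# Hold the bayonet cap home on the filling port

## Robot

A 6-joint arm with a two-finger parallel gripper is mounted at the origin on the work surface. World frame = base frame: x ahead of the robot, y to its left, z up, the work surface at z = 0. Lengths are in mm, angles in rad, forces in N, time in s.
With the tool pointing down it reaches from about 275 to 1000 mm from the base axis. Payload 8.4 kg.
Tool frame: the origin (TCP) lies midway between the tips of the shut fingers; the grasp point (between the pads) lies 19 mm behind it; z points along the fingers, y is the line along which they close (so a half turn about z gives the same grasp; the last joint's range is limited). The gripper opens to 85 mm and grips with 20 to 120 N. Pads are 22 mm wide; open, the fingers measure 114 mm over their backs; the gripper's body (76 mm by 85 mm) begins 54 mm behind the grasp point. The pads swing forward as they close: fully open they stand 13 mm farther back than shut.
Start: joints at [-1.329, 0.353, 1.633, -0, 1.155, -0.002], TCP at [150.868, -606.52, 231.281] pointing down, gripper open.
Joint ranges: [-2.63, 2.63], [-0.92, 2.1], [0.06, 2.66], [-1.3, 4.44], [0, 2.69], [-3.02, 3.02]. Speed limits (rad/s): [2.22, 2.22, 2.79, 3.14, 3.14, 3.14].

## Interface

Orientations are given as [roll, pitch, yaw] about the fixed x, y, z axes, in that order (R = Rz(yaw) Ry(pitch) Rx(roll)).
In Python, from rig import monitor, imaging, r gives the robot as it stands.
- The arm moves only by the tool drive_tool, never from a script. Its argument "plan" is a list of rows, each an object of numbers: "x", "y", "z": the shift along the tool's x, y, z in units of 50 mm (1.0 is 50 mm); "ax", "ay", "az": the turn, a rotation vector about the tool's x, y, z in units of 6 degrees (1.0 is 6 degrees); "hand": the finger opening in mm, from 0 to 85.4. In form: [{"x": .., "y": .., "z": .., "ax": .., "ay": .., "az": .., "hand": ..}, ...]. A call has 1 to 8 rows; each row is the pose to reach, as a shift and turn from the pose commanded when the call began, along the tool's axes at that moment; what a row does not reach only later rows make up. A row lasts 1/10 s, in which the tool goes at most 50 mm and 8.59 degrees, less where a joint would pass 70% of its speed; a pose out of reach is approached as far as the arm can. A call with a gripper value outside its range is refused whole. The fingers move at their own pace and stop on an object; "grip_force" is the grip in N (left out, the last holds). Time passes only in rows, so rows that repeat a pose let the fingers close. It gives the time, the measured TCP pose, the force, the opening and the grip force at its end, in the units of the state.
- monitor.sense(): the state, without advancing time (a new reading comes with each control period).
- imaging.grab_frame(name): name is "scene" or "top" or "wrist"; returns the picture (384x512x3 uint8, red, green, blue); there is no depth.
- imaging.camera_info(name): a dict with "mtx" (3x3 intrinsics, pixels), "dist" ([k1, k2, p1, p2, k3] as OpenCV has them; the pictures are not rectified), "R" (3x3) and "t" (3): a world point X has camera coordinates R X + t. Camera axes: x right, y down, z forward; pixel columns grow to the right and rows downward; lengths in mm; the calibration is good to about 2 mm. A picture is of the moment at which its call begins: read the wrist's pose just before it. camera_info takes no time and is no camera call; for the wrist camera it gives the pose at the moment of the call.
- r.sign_off(): hands the job in; it is judged then, once.
The state is a dict: "clock": time; "qpos": joint angles; "qvel": joint speeds; "joint_efforts": joint torques, N m; "eef_pos": TCP position; "tcp_rot": TCP orientation; "contact_force": force on the tool from outside, world axes, zero at the start; "wrist_torque": the same for the moment, N m; "opening": opening from 0.0 (shut) to 1.0 (fully open); "grasp_force": force on a finger pad.
Only numpy, scipy, OpenCV 4.12 (cv2) and the standard library are available. Lean on these libraries where they do the work, as an engineer would, in place of code of your own. Each camera call takes 0.05 s, during which the arm holds its last target. There are 200 camera calls.

## Task

Close the port of the jar filling station for a leak check: pick up the black cap with the straight bar grip, lower it into the steel-lipped port with its two lugs through the two notches, push it down against the spring as far as it goes and, keeping it down, twist it a quarter turn clockwise (seen from above) to the stop. The spring pushes the cap back up if you let go, so finish while still gripping it and holding it fully down and fully turned. Leave the jars, the round-knobbed plug, the wrench and the bottle where they stand.

Things in the scene. Friction and masses are not known exactly. Their poses are not given: they have to be found in the camera images.
- cap: black plastic bayonet cap, 120 g, loose, standing upright. Origin: centre of its underside, z up; 66 mm tall; a half turn about z gives the same shape. Plug 36 mm in diameter (z 0 to 26; its lowest 9 mm narrower, with an 11 mm wide slot right across it along x); flange 62 mm in diameter (z 26 to 32); bar grip on top. Two lugs along +x and -x: 10 mm wide, tips 25 mm from the axis, z 1 to 10.5.
- cap_grip (a point): middle of the cap's bar grip, 49 mm above the cap's underside, same axes as the cap. The bar is 50 mm long along x (in line with the lugs, which the flange hides from above), 18 mm thick along y, 34 mm tall, standing on the flange; pinch it across y.
- port: filling station, fixed: black drum 150 mm wide, 60 mm tall; on it a round white plate 190 mm wide (z 60 to 66); on it a black collar 68 mm in outer diameter (z 66 to 110) whose top 8 mm is a steel lip. Origin: centre of its underside, on the table.
- port_mouth (a point): centre of the port's mouth, level with the top of the steel lip, 110 mm above the table, z up. Bore through the lip 40 mm in diameter; two notches 15 mm wide lead through the 8 mm thick lip along +x and -x: the cap goes in with its bar along this x axis, either way round. Under the lip the lugs can turn freely. 12 mm below the mouth lies a sprung black plate on which the cap lands.
- port_push (a joint): how far the sprung plate is pressed down, m: 0 at rest, 0.012 at the bottom stop; the spring pushes up with 3 N at 0 and 9 N at 0.012. The lugs come clear below the lip at 0.0065; only then can the cap turn. At the bottom stop the cap's underside is 24 mm below the mouth, its flange 2 mm above the lip.
- port_turn (a joint): clockwise turn (from above) of the key on the sprung plate, rad: 0 at rest, stop at 1.45; a spring turns it back with 0.02 N m at 0, 0.08 at the stop. The aluminium key (28 x 8 mm, 5 mm high, along the notches at rest) enters the cap's slot and turns with the cap, with about 0.1 rad of play, so the cap turns about 1.55 rad (a quarter turn) to the stop.
- jar1: open glass jar, 64 mm wide, 74 mm tall, origin at the centre of its underside; a bystander, leave it standing
- jar2: open glass jar, 64 mm wide, 74 mm tall, origin at the centre of its underside; a bystander, leave it standing
- jar3: open glass jar, 64 mm wide, 74 mm tall, origin at the centre of its underside; a bystander, leave it standing
- jar4: open glass jar, 64 mm wide, 74 mm tall, origin at the centre of its underside; a bystander, leave it standing
- plug: black plain plug with a round knob (34 mm wide, z 32 to 62) on a flange 72 mm wide, no lugs, origin at the centre of its underside; not the cap, leave it
- wrench: steel wrench lying flat, a bystander; origin under its middle
- cleaner: white plastic bottle 60 mm wide, 160 mm tall, a bystander; origin at the centre of its underside
Things that resemble listed ones, but are neither listed nor needed, are in the scene too. What is shaped like the cap but brown is not meant.

How it is judged:
By the outcome, as a careful person would: the job done as asked, in the order asked, and still so for the second after the job is handed in, while the arm keeps its last pose, push and grip.
It also fails if it takes over 48 s, if anything falls off the work surface, if the arm or the gripper's body presses on something with over 40 N, if the wrist force passes 120 N, or if a joint passes its speed limit or range.

## Working session

There is one attempt and no reset: what is moved stays moved. The work goes in short steps, Python scripts to look and compute and a tool call to move; the robot and the scene stay as the last step left them, time stands still between calls to the robot, and variables do not carry over. Pictures are saved under pics/ and viewed, at most 10 in all, crops included, and the job is handed in when it is done.

Besides the shell and the picture viewer there is one more tool, called after ">>>" by a JSON object that holds its "fn" and its "kwargs", one argument or row to a line. drive_tool: Moves the arm, as the interface text tells. Its arguments: {"type":"object","properties":{"plan":{"type":"array","items":{"type":"object","properties":{"x":{"type":"number"},"y":{"type":"number"},"z":{"type":"number"},"ax":{"type":"number"},"ay":{"type":"number"},"az":{"type":"number"},"hand":{"type":"number"}}}},"grip_force":{"type":"number"}},"required":["plan"]}

```bash
mkdir -p pics; ls
python3 - <<'E'
from rig import monitor, imaging, r
import cv2,numpy as np
s=monitor.sense();print(s)
for n in("scene","top"):
    i=imaging.grab_frame(n);cv2.imwrite(f"pics/{n}0.png",cv2.resize(i[:,:,::-1],(800,600),interpolation=cv2.INTER_CUBIC))
    print(n,imaging.camera_info(n))
E
```

```text
pics
{'clock': 0.0, 'qpos': array([-1.32938221e+00,  3.53624013e-01,  1.63412910e+00, -1.06976224e-05,
        1.15521609e+00, -2.37154799e-03]), 'qvel': array([-5.89498773e-04,  5.23833342e-05,  6.37693638e-04, -5.18028989e-04,
       -5.30134081e-04, -7.52043114e-04]), 'joint_efforts': array([-1.06972162e-03, -6.05255198e+01, -3.42062688e+01, -1.41385408e-04,
        9.39987134e-03,  1.57865435e-05]), 'eef_pos': array([ 150.76121901, -606.05264815,  230.57891796]), 'tcp_rot': array([-3.14021609e+00,  6.51653527e-06,  2.43789997e-01]), 'contact_force': array([-0.49837532, -0.70572249,  0.98411003]), 'wrist_torque': array([ 0.01808224, -0.01713876,  0.0045142 ]), 'grasp_force': 0.0, 'opening': 1.0019239880737734}
scene {'mtx': array([[419.44380781,   0.        , 252.71071157],
       [  0.        , 419.44380781, 188.09175053],
       [  0.        ,   0.        ,   1.        ]]), 'dist': array([0.00550733, 0.        , 0.        , 0.        , 0.        ]), 'R': array([[ 0.79143934,  0.61123391, -0.00410779],
       [ 0.51686804, -0.67280956, -0.52931534],
       [-0.32629925,  0.4167978 , -0.84841522]]), 't': array([-422.72589458, -231.8632154 , 1754.65409065])}
top {'mtx': array([[476.26678196,   0.        , 260.17945361],
       [  0.        , 476.26678196, 198.37715698],
       [  0.        ,   0.        ,   1.        ]]), 'dist': array([-0.00119449,  0.        ,  0.        ,  0.        ,  0.        ]), 'R': array([[ 0.03972   , -0.9992019 , -0.00422806],
       [-0.97598711, -0.03788949, -0.2145077 ],
       [ 0.21417631,  0.01264678, -0.97671315]]), 't': array([ -22.81380043,  556.12798234, 1712.03805538])}
```

View pics/top0.png

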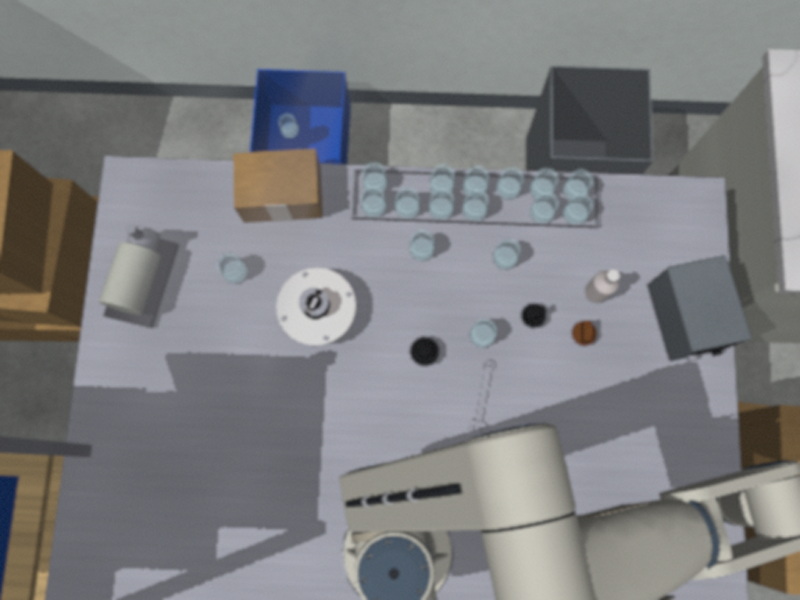

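View pics/scene0.png

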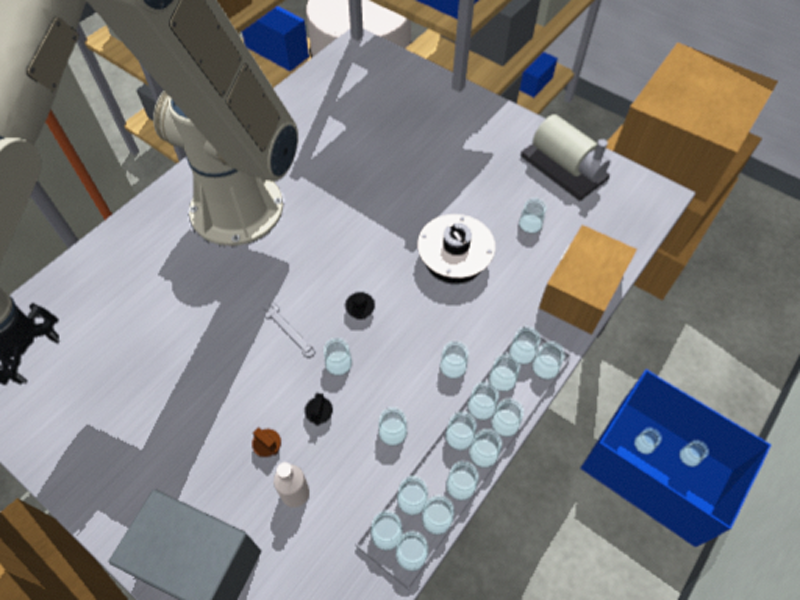

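The top view shows the bar-grip cap at about (534,315), the round-knobbed plug at (425,350), the brown decoy at (585,333) and the port collar at (315,302). The scene view confirms it: bar grip at (319,408), port at (457,238). Next I convert these to positions.

```bash
cat > h.py <<'E'
from rig import monitor, imaging, r
import cv2,numpy as np
from scipy.spatial.transform import Rotation as Ro
def p2w(c,uv,z):
    "pixels (512 frame) -> world at height z"
    n=cv2.undistortPoints(np.float64(uv).reshape(-1,1,2),c["mtx"],np.float64(c["dist"]))[:,0]
    d=np.c_[n,np.ones(len(n))]@c["R"]; o=-c["R"].T@c["t"]
    return o+d*((z-o[2])/d[:,2])[:,None]
def w2p(c,X):
    return cv2.projectPoints(np.float64(X).reshape(-1,1,3),cv2.Rodrigues(c["R"])[0],c["t"],c["mtx"],np.float64(c["dist"]))[0][:,0]
def goal(pos,R=None):
    "shift (50mm units) and turn (6deg units) in tool axes"
    s=monitor.sense(); T=Ro.from_euler("xyz",s["tcp_rot"])
    d=T.inv().apply(np.array(pos)-s["eef_pos"])/50
    a=np.zeros(3) if R is None else np.degrees((T.inv()*R).as_rotvec())/6
    return d.round(3),a.round(3)
E
python3 - <<'E'
from h import *
k=512/800
t=imaging.camera_info("top");s=imaging.camera_info("scene")
print("cap",p2w(t,[[534*k,315*k]],32),p2w(s,[[319*k,408*k]],45))
print("port",p2w(t,[[316*k,301*k]],110),p2w(s,[[457*k,238*k]],105))
print("plate",p2w(t,[[316*k,306*k]],66),p2w(s,[[457*k,247*k]],66))
w=imaging.camera_info("wrist");S=monitor.sense()
T=Ro.from_euler("xyz",S["tcp_rot"]);print("camera in tool",T.inv().apply(-w["R"].T@w["t"]-S["eef_pos"]),(T.inv().as_matrix()@w["R"].T).round(3),w["mtx"])
E
```

```text
cap [[ 562.30145097 -308.73604311   32.        ]] [[ 566.77934037 -307.66322995   45.        ]]
port [[558.82884987 209.17567293 110.        ]] [[564.19479458 204.79233162 105.        ]]
plate [[556.6378883  214.45810122  66.        ]] [[565.50079214 208.12356738  66.        ]]
camera in tool [ 8.33307037e+01  6.79071809e-02 -1.43320922e+02] [[-0.001 -0.946 -0.323]
 [ 1.    -0.001  0.   ]
 [-0.001 -0.323  0.946]] [[268.54427499   0.         259.03369124]
 [  0.         268.54427499 195.11197764]
 [  0.           0.           1.        ]]
```

Run:
```python
from h import *
print(goal([564,-308,200],Ro.from_euler("xyz",[np.pi,0,0.24379])))
```

```text
(array([ 9.459, -3.79 ,  0.618]), array([-0.012, -0.   , -0.   ]))
```

>>> {"fn": "drive_tool", "kwargs": {
  "plan": [
    {"x":0.9,"y":-0.36,"z":0},
    {"x":1.8,"y":-0.72,"z":0},
    {"x":2.7,"y":-1.08,"z":0},
    {"x":3.6,"y":-1.44,"z":0},
    {"x":4.5,"y":-1.8,"z":0},
    {"x":5.4,"y":-2.16,"z":0},
    {"x":6.3,"y":-2.52,"z":0},
    {"x":7.2,"y":-2.88,"z":0}
  ]
}}

```text
invalid input
```

>>> {"fn": "drive_tool", "kwargs": {
  "plan": [
    {"x":0.8,"y":-0.3,"z":0.2},
    {"x":1.6,"y":-0.6,"z":0.4},
    {"x":2.26,"y":-0.91,"z":0.6},
    {"x":2.26,"y":-0.91,"z":0.6},
    {"x":2.26,"y":-0.91,"z":0.6}
  ]
}}

```text
invalid input
```

Run:
```python
from h import *
s=monitor.sense();print(s["clock"],s["eef_pos"],s["tcp_rot"])
c=imaging.camera_info("wrist");i=imaging.grab_frame("wrist")
np.savez("w1.npz",**c);cv2.imwrite("pics/w1.png",cv2.resize(i[:,:,::-1],(800,600),interpolation=cv2.INTER_CUBIC))
print(w2p(c,[[564,-308,66],[564,-308,32]])*1.5625)
```

```text
0.1 [ 150.775558   -606.08740582  230.6292224 ] [-3.14030595e+00 -7.19432251e-06  2.43778925e-01]
[[ -66.7783431  -857.27699857]
 [   7.80041259 -696.55525374]]
```

View pics/w1.png

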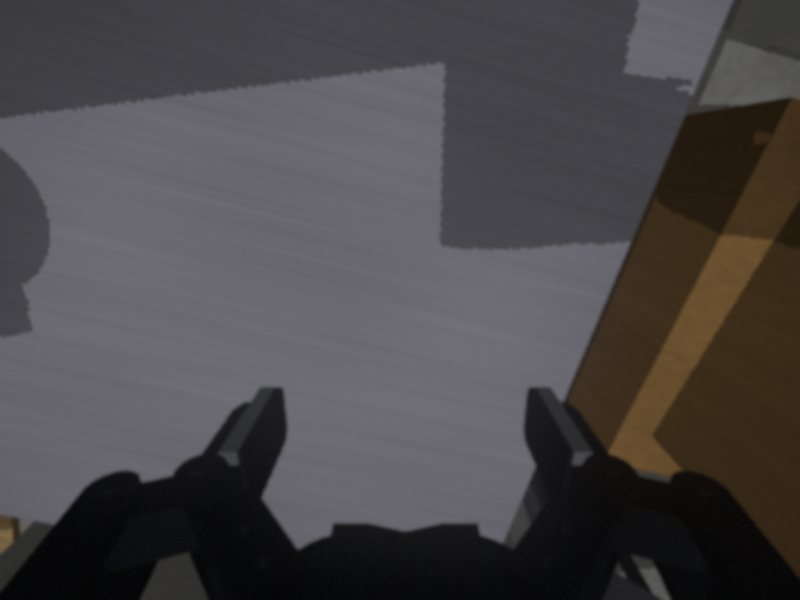

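The arm hadn't moved: the picture shows only empty table and the open fingers. The rows probably need every key, so I'm sending complete rows.

>>> {"fn": "drive_tool", "kwargs": {
  "plan": [
    {"x":0.9,"y":-0.36,"z":0,"ax":0,"ay":0,"az":0,"hand":85},
    {"x":1.8,"y":-0.72,"z":0,"ax":0,"ay":0,"az":0,"hand":85},
    {"x":2.7,"y":-1.08,"z":0,"ax":0,"ay":0,"az":0,"hand":85},
    {"x":3.6,"y":-1.44,"z":0,"ax":0,"ay":0,"az":0,"hand":85},
    {"x":4.5,"y":-1.8,"z":0,"ax":0,"ay":0,"az":0,"hand":85},
    {"x":5.4,"y":-2.16,"z":0,"ax":0,"ay":0,"az":0,"hand":85},
    {"x":6.3,"y":-2.52,"z":0,"ax":0,"ay":0,"az":0,"hand":85},
    {"x":7.2,"y":-2.88,"z":0,"ax":0,"ay":0,"az":0,"hand":85}
  ]
}}

```text
clock: 0.95
eef_pos: [466.8, -378.4, 231.2]
tcp_rot: [-3.142, 0.0, 0.244]
contact_force: [-0.9, -0.2, 0.2]
opening: 0.996
grasp_force: 0.0
```

>>> {"fn": "drive_tool", "kwargs": {
  "plan": [
    {"x":0.8,"y":-0.3,"z":0.2,"ax":0,"ay":0,"az":0,"hand":85},
    {"x":1.6,"y":-0.6,"z":0.4,"ax":0,"ay":0,"az":0,"hand":85},
    {"x":2.26,"y":-0.91,"z":0.6,"ax":0,"ay":0,"az":0,"hand":85},
    {"x":2.26,"y":-0.91,"z":0.6,"ax":0,"ay":0,"az":0,"hand":85},
    {"x":2.26,"y":-0.91,"z":0.6,"ax":0,"ay":0,"az":0,"hand":85},
    {"x":2.26,"y":-0.91,"z":0.6,"ax":0,"ay":0,"az":0,"hand":85}
  ]
}}

```text
clock: 1.55
eef_pos: [563.4, -309.1, 201.4]
tcp_rot: [3.141, 0.0, 0.243]
contact_force: [0.3, 0.2, 0.2]
opening: 0.996
grasp_force: 0.0
```

```bash
cat >> h.py <<'E'
def snap(tag):
    s=monitor.sense();c=imaging.camera_info("wrist");i=imaging.grab_frame("wrist")
    print(s["clock"],s["eef_pos"].round(2),s["tcp_rot"].round(4),s["qpos"].round(3))
    np.savez(tag+".npz",**c);cv2.imwrite(f"pics/{tag}_raw.png",i[:,:,::-1]);cv2.imwrite(f"pics/{tag}.png",cv2.resize(i[:,:,::-1],(800,600),interpolation=cv2.INTER_CUBIC))
    return c
E
python3 - <<'E'
from h import *
c=snap("w2")
print(w2p(c,[[564,-308,66],[564,-308,32]])*1.5625)
E
```

```text
1.55 [ 563.44 -309.06  201.41] [3.1415e+00 4.0000e-04 2.4340e-01] [-0.504  0.408  1.621 -0.     1.112  0.824]
[[403.253664   287.47717065]
 [403.37363019 274.89783701]]
```

View pics/w2.png

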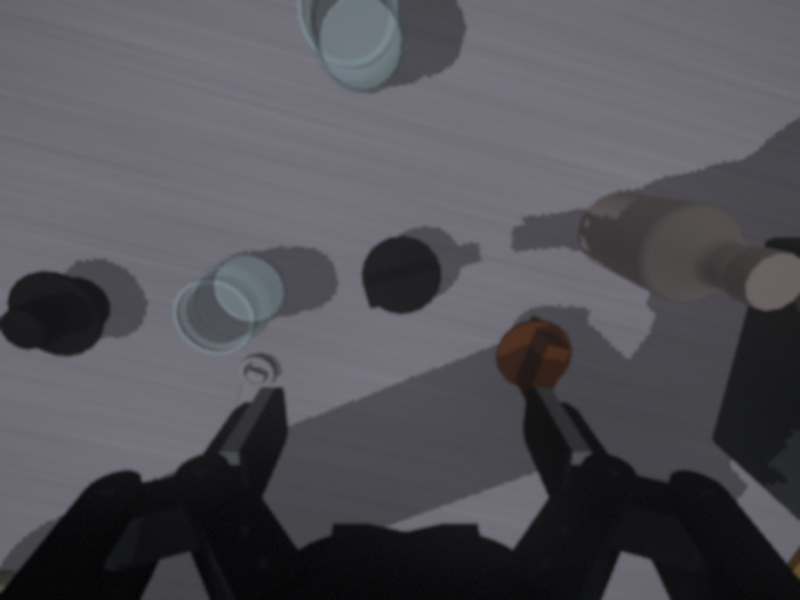

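The cap is in the middle at about (402,274), with a jar to its left at (240,305), the brown decoy at (535,350) and the plug at (55,315). The bar is too dark to read, so I'm stretching the contrast of a crop.

Run:
```python
from h import *
i=cv2.imread("pics/w2_raw.png")[140:215,220:295].astype(float)
print(i[40,37],i.min())
o=np.clip((i-15)*6,0,255).astype(np.uint8)
cv2.imwrite("pics/w2c.png",cv2.resize(o,(600,600),interpolation=cv2.INTER_CUBIC))
```

```text
[34. 31. 32.] 26.0
```

View pics/w2c.png

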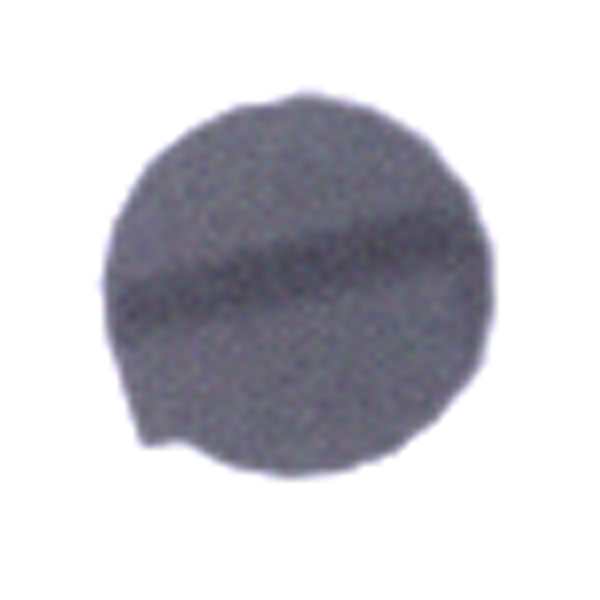

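The dark band is the bar's camera-side face; the nick at lower left is a top corner of the bar. I fit the cap model (flange, bar, face) to this crop.

```bash
cat > fit.py <<'E'
from h import *
from scipy.optimize import differential_evolution
def run(tag,x0,y0,m=60):
    c=dict(np.load(tag+".npz"));g=cv2.imread(f"pics/{tag}_raw.png").mean(2)
    u,v=w2p(c,[[x0,y0,45]])[0].astype(int);S=8
    crop=cv2.resize(g[v-m//2:v+m//2,u-m//2:u+m//2],None,fx=S,fy=S,interpolation=cv2.INTER_LINEAR)
    t=np.linspace(0,2*np.pi,40);ring=np.c_[31*np.cos(t),31*np.sin(t)]
    bar=np.array([[25,9],[-25,9],[-25,-9],[25,-9]])
    cap=np.median(crop[crop<45]);bg=np.median(crop[crop>60]);drk=cap-5
    cam=-c["R"].T@c["t"]
    obs=np.where(crop>60,bg,crop);obs=np.where(obs>45,np.nan_to_num(obs),obs)
    def pix(P): return np.round(((w2p(c,P)-[u-m//2,v-m//2]+.5)*S-.5)).astype(np.int32)
    def render(p):
        x,y,a=p;A=np.array([[np.cos(a),np.sin(a)],[-np.sin(a),np.cos(a)]])
        W=lambda q,z:np.c_[q@A+[x,y],np.full(len(q),z)]
        im=np.full(crop.shape,bg,np.float32)
        for q,zs in((ring,(26,32)),(bar,(32,66))):
            cv2.fillConvexPoly(im,cv2.convexHull(pix(np.r_[W(q,zs[0]),W(q,zs[1])])),float(cap))
        for k in range(4):
            e=bar[[k,(k+1)%4]];n=e.mean(0)@A
            if n@(cam[:2]-[x,y]-n)>0 and k%2==0: # long side facing camera
                cv2.fillConvexPoly(im,pix(np.r_[W(e,32),W(e[::-1],66)]),float(drk))
        return cv2.GaussianBlur(im,(0,0),S*.6)
    def cost(p):
        d=render(p)-obs
        return np.mean(np.minimum(np.abs(d),8)**2)
    r_=differential_evolution(cost,[(x0-12,x0+12),(y0-12,y0+12),(-np.pi/2,np.pi/2)],seed=1,popsize=20,tol=1e-6)
    print(tag,r_.x.round(3),r_.fun,cap,bg)
    return r_.x
E
python3 - <<'E'
from fit import *
p=run("w2",564,-308)
s=monitor.sense()
print("yaw tool-bar",s["tcp_rot"][2],p[2])
E
```

```text
w2 [ 561.924 -307.722   -1.128] 8.587870091582387 32.977864583333336 114.203125
yaw tool-bar 0.24278896925056803 -1.127531443706789
```

Run:
```python
from h import *
print(goal([562,-307.8,130],Ro.from_euler("xyz",[np.pi,0,2.014])))
```

```text
(array([-0.019, -0.037,  1.432]), array([ 1.0000e-03,  4.0000e-03, -1.6914e+01]))
```

>>> {"fn": "drive_tool", "kwargs": {
  "plan": [
    {"x":0,"y":0,"z":0.2,"ax":0,"ay":0,"az":-1.4,"hand":85},
    {"x":0,"y":0,"z":0.4,"ax":0,"ay":0,"az":-2.8,"hand":85},
    {"x":0,"y":0,"z":0.6,"ax":0,"ay":0,"az":-4.2,"hand":85},
    {"x":0,"y":0,"z":0.8,"ax":0,"ay":0,"az":-5.6,"hand":85},
    {"x":0,"y":0,"z":1.0,"ax":0,"ay":0,"az":-7.0,"hand":85},
    {"x":0,"y":0,"z":1.2,"ax":0,"ay":0,"az":-8.4,"hand":85},
    {"x":0,"y":0,"z":1.2,"ax":0,"ay":0,"az":-9.8,"hand":85},
    {"x":0,"y":0,"z":1.2,"ax":0,"ay":0,"az":-11.2,"hand":85}
  ]
}}

```text
clock: 2.4
eef_pos: [563.1, -309.6, 141.4]
tcp_rot: [-3.141, 0.0, 1.421]
contact_force: [0.5, -0.2, 0.2]
opening: 0.997
grasp_force: 0.0
```

>>> {"fn": "drive_tool", "kwargs": {
  "plan": [
    {"x":0,"y":0,"z":0,"ax":0,"ay":0,"az":-1.4,"hand":85},
    {"x":0,"y":0,"z":0,"ax":0,"ay":0,"az":-2.8,"hand":85},
    {"x":0,"y":0,"z":0,"ax":0,"ay":0,"az":-4.2,"hand":85},
    {"x":0,"y":0,"z":0,"ax":0,"ay":0,"az":-5.7,"hand":85},
    {"x":0,"y":0,"z":0,"ax":0,"ay":0,"az":-5.7,"hand":85},
    {"x":0,"y":0,"z":0,"ax":0,"ay":0,"az":-5.7,"hand":85},
    {"x":0,"y":0,"z":0,"ax":0,"ay":0,"az":-5.7,"hand":85}
  ]
}}

```text
clock: 3.1
eef_pos: [563.9, -308.9, 141.5]
tcp_rot: [3.141, 0.0, 2.009]
contact_force: [-0.2, -0.0, -0.2]
opening: 0.996
grasp_force: 0.0
```

Run:
```python
from fit import *
snap("w3"); p=run("w3",562,-308,100)
print(goal([p[0],p[1],38],Ro.from_euler("xyz",[np.pi,0,p[2]+np.pi])))
print(goal([562,-307.8,38],Ro.from_euler("xyz",[np.pi,0,2.014])))
i=cv2.imread("pics/w3_raw.png").astype(float)
o=np.clip((i-15)*4,0,255).astype(np.uint8)
cv2.imwrite("pics/w3c.png",cv2.resize(o,(800,600),interpolation=cv2.INTER_CUBIC))
```

```text
3.1 [ 563.86 -308.95  141.54] [3.1414e+00 3.0000e-04 2.0094e+00] [-0.504  0.472  1.669 -0.     1.001 -0.942]
w3 [ 563.078 -307.943   -1.025] 4.536607620160181 32.626302083333336 118.0703125
(array([ 0.022, -0.008,  2.069]), array([ 1.000e-03,  2.000e-03, -1.015e+00]))
(array([ 0.034, -0.027,  2.069]), array([ 0.001,  0.002, -0.035]))
```

View pics/w3c.png

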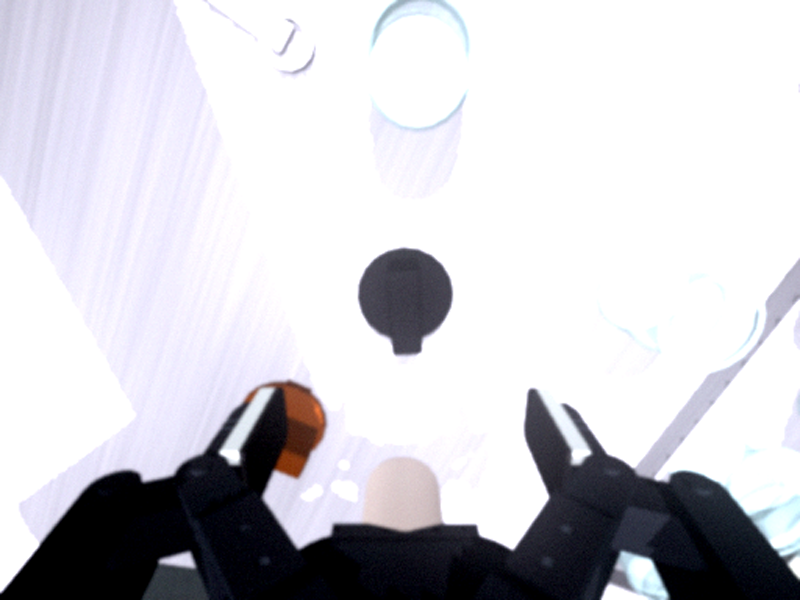

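The bar lies along the image's vertical axis, with its tail at (406,350) and far end at (405,260). It is centred on the tool column (405) and aligned within about 1°, so I descend and grip.

>>> {"fn": "drive_tool", "kwargs": {
  "plan": [
    {"x":0.03,"y":-0.02,"z":0.5,"ax":0,"ay":0,"az":0,"hand":85},
    {"x":0.03,"y":-0.02,"z":1.0,"ax":0,"ay":0,"az":0,"hand":85},
    {"x":0.03,"y":-0.02,"z":1.5,"ax":0,"ay":0,"az":0,"hand":70},
    {"x":0.03,"y":-0.02,"z":1.9,"ax":0,"ay":0,"az":0,"hand":55},
    {"x":0.03,"y":-0.02,"z":2.06,"ax":0,"ay":0,"az":0,"hand":45},
    {"x":0.03,"y":-0.02,"z":2.06,"ax":0,"ay":0,"az":0,"hand":40},
    {"x":0.03,"y":-0.02,"z":2.06,"ax":0,"ay":0,"az":0,"hand":30},
    {"x":0.03,"y":-0.02,"z":2.06,"ax":0,"ay":0,"az":0,"hand":24}
  ],
  "grip_force": 60
}}

```text
clock: 3.95
eef_pos: [563.4, -308.0, 39.5]
tcp_rot: [3.14, 0.002, 2.013]
contact_force: [0.3, -0.2, -0.4]
opening: 0.281
grasp_force: 0.0
```

>>> {"fn": "drive_tool", "kwargs": {
  "plan": [
    {"x":0,"y":0,"z":0,"ax":0,"ay":0,"az":0,"hand":10},
    {"x":0,"y":0,"z":0,"ax":0,"ay":0,"az":0,"hand":10},
    {"x":0,"y":0,"z":0,"ax":0,"ay":0,"az":0,"hand":10},
    {"x":0,"y":0,"z":0,"ax":0,"ay":0,"az":0,"hand":10},
    {"x":0,"y":0,"z":0,"ax":0,"ay":0,"az":0,"hand":10},
    {"x":0,"y":0,"z":0,"ax":0,"ay":0,"az":0,"hand":10}
  ]
}}

```text
clock: 4.55
eef_pos: [563.5, -308.0, 39.7]
tcp_rot: [3.14, 0.002, 2.013]
contact_force: [0.5, 0.2, 6.5]
opening: 0.196
grasp_force: 59.4
```

Gripped: opening 17 mm, force 59 N. Now lift and move to a viewpoint beside the port.

>>> {"fn": "drive_tool", "kwargs": {
  "plan": [
    {"x":0,"y":0,"z":-0.5,"ax":0,"ay":0,"az":0,"hand":10},
    {"x":0,"y":0,"z":-1.2,"ax":0,"ay":0,"az":0,"hand":10},
    {"x":0,"y":0,"z":-2.0,"ax":0,"ay":0,"az":0,"hand":10},
    {"x":0,"y":0,"z":-2.8,"ax":0,"ay":0,"az":0,"hand":10},
    {"x":0,"y":0,"z":-3.4,"ax":0,"ay":0,"az":0,"hand":10},
    {"x":0,"y":0,"z":-3.4,"ax":0,"ay":0,"az":0,"hand":10},
    {"x":0,"y":0,"z":-3.4,"ax":0,"ay":0,"az":0,"hand":10}
  ]
}}

```text
clock: 5.25
eef_pos: [562.6, -307.5, 208.7]
tcp_rot: [3.141, 0.001, 2.014]
contact_force: [-0.4, -0.1, -0.9]
opening: 0.198
grasp_force: 58.8
```

Run:
```python
from h import *
s=monitor.sense();print(s["eef_pos"],s["grasp_force"],s["opening"],s["contact_force"])
print(goal([591,145,210],Ro.from_euler("xyz",[np.pi,0,2.013])))
```

```text
[ 562.57097214 -307.51410789  208.72948463] 58.83514881134033 0.19824567256577857 [-0.42758632 -0.13711979 -0.94963441]
(array([ 7.934,  4.391, -0.03 ]), array([0.006, 0.009, 0.005]))
```

>>> {"fn": "drive_tool", "kwargs": {
  "plan": [
    {"x":0.8,"y":0.44,"z":0,"ax":0,"ay":0,"az":0,"hand":10},
    {"x":1.6,"y":0.88,"z":0,"ax":0,"ay":0,"az":0,"hand":10},
    {"x":2.4,"y":1.32,"z":0,"ax":0,"ay":0,"az":0,"hand":10},
    {"x":3.2,"y":1.76,"z":0,"ax":0,"ay":0,"az":0,"hand":10},
    {"x":4.0,"y":2.2,"z":0,"ax":0,"ay":0,"az":0,"hand":10},
    {"x":4.8,"y":2.64,"z":0,"ax":0,"ay":0,"az":0,"hand":10},
    {"x":5.6,"y":3.1,"z":0,"ax":0,"ay":0,"az":0,"hand":10},
    {"x":6.4,"y":3.5,"z":0,"ax":0,"ay":0,"az":0,"hand":10}
  ]
}}

```text
clock: 6.05
eef_pos: [582.4, 58.4, 206.3]
tcp_rot: [-3.139, -0.001, 2.014]
contact_force: [0.7, 0.1, -1.7]
opening: 0.201
grasp_force: 58.8
```

>>> {"fn": "drive_tool", "kwargs": {
  "plan": [
    {"x":0.8,"y":0.44,"z":0,"ax":0,"ay":0,"az":0,"hand":10},
    {"x":1.53,"y":0.89,"z":0,"ax":0,"ay":0,"az":0,"hand":10},
    {"x":1.53,"y":0.89,"z":0,"ax":0,"ay":0,"az":0,"hand":10},
    {"x":1.53,"y":0.89,"z":0,"ax":0,"ay":0,"az":0,"hand":10},
    {"x":1.53,"y":0.89,"z":0,"ax":0,"ay":0,"az":0,"hand":10},
    {"x":1.53,"y":0.89,"z":0,"ax":0,"ay":0,"az":0,"hand":10}
  ]
}}

```text
clock: 6.65
eef_pos: [590.7, 143.4, 207.7]
tcp_rot: [-3.14, -0.0, 2.012]
contact_force: [0.3, -0.2, -0.7]
opening: 0.202
grasp_force: 58.9
```

Run:
```python
from h import *
c=snap("w4")
print(w2p(c,[[561,208,110],[561,208,66]])*1.5625)
```

```text
6.65 [590.7  143.38 207.66] [-3.1403 -0.      2.0121] [ 0.236  0.35   1.694 -0.     1.099 -0.205]
[[406.35583294 184.48381265]
 [406.22984226 180.99605441]]
```

View pics/w4.png

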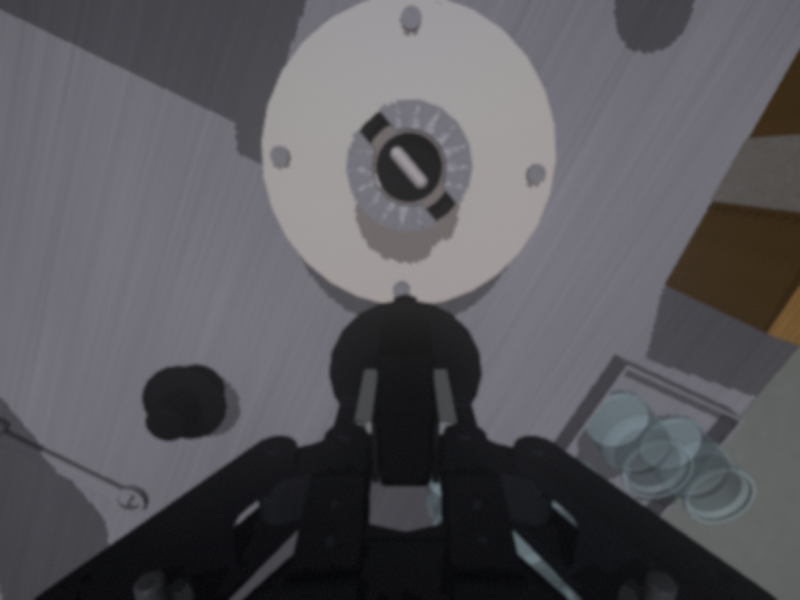

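The port mouth sits at about (409,165), with notches at (375,127) and (441,206) and the key between them. The held cap's flange spans columns 330–481 with its top edge at row 302. I refine both numerically.

Run:
```python
from h import *
from scipy.optimize import minimize
c=dict(np.load("w4.npz"));k=1/1.5625
g=cv2.GaussianBlur(cv2.imread("pics/w4_raw.png").mean(2).astype(np.float32),(0,0),.7)
# notch blobs
roi=np.zeros_like(g,np.uint8);roi[60:150,220:305]=1
ctr=np.array([409,165])*k
yy,xx=np.mgrid[:384,:512];rr=np.hypot(xx-ctr[0],yy-ctr[1])
m=((g<60)&(rr>25)&(rr<37)).astype(np.uint8);n,_,st,ce=cv2.connectedComponentsWithStats(m)
print([(st[j,4],ce[j].round(1)*1.5625) for j in range(1,n) if st[j,4]>5])
b=[ce[j] for j in range(1,n) if st[j,4]>15]
B=p2w(c,b,110);print(B.round(1),"mid",B.mean(0))
d=B[1]-B[0];print("notch dir",np.arctan2(d[1],d[0]),np.linalg.norm(d))
# circle edge fits: maximise contrast across circle
t=np.linspace(0,2*np.pi,180,endpoint=False)
def samp(x,y,R,z,t):
    p=w2p(c,np.c_[x+R*np.cos(t),y+R*np.sin(t),np.full(len(t),z)]).astype(np.float32)
    return cv2.remap(g,p[:,:1],p[:,1:],cv2.INTER_LINEAR)[:,0]
def fit(z,R,x,y,sg,t,w=2):
    f=lambda q:-sg*np.mean(samp(*q,R+w,z,t)-samp(*q,R-w,z,t))
    G=[(f((x+i,y+j)),x+i,y+j) for i in np.arange(-10,10.1,.5) for j in np.arange(-10,10.1,.5)];return min(G)
print("bore/plug? mouth R20:",fit(110,20,561,210,1,t),"collar R34",fit(110,34,561,210,1,t),"plate R95",fit(66,95,561,210,1,t[[j for j in range(180)]],3))
s=np.array([590.7,143.38,207.66]);a=2.0121
tt=a+np.linspace(-1.7,1.7,120)
for z in(32,):
    q=fit(s[2]-39.6+z,31,s[0],s[1],1,tt);e=np.array(q[1:])-s[:2]
    print("cap off in tool x,y",q[0],e@[np.cos(a),np.sin(a)],e@[np.sin(a),-np.cos(a)])
```

```text
[(np.int32(119), array([374.375, 126.875])), (np.int32(116), array([440.78125, 205.46875]))]
[[533.1 227.3 110. ]
 [583.3 206.  110. ]] mid [558.18429172 216.66449356 110.        ]
notch dir -0.4019804916174332 54.557362572316976
bore/plug? mouth R20: (np.float32(-42.488365), np.float64(558.5), np.float64(216.5)) collar R34 (np.float32(-30.008724), np.float64(558.5), np.float64(216.5)) plate R95 (np.float32(2.1135833), np.float64(570.5), np.float64(205.0))
cap off in tool x,y -75.976006 2.901166926585759 -0.2884969048099812
```

Run:
```python
from h import *
print(goal([613.5,193,195],Ro.from_euler("xyz",[np.pi,0,2.740])))
```

```text
(array([0.703, 0.833, 0.258]), array([-7.000e-03, -3.000e-03, -6.953e+00]))
```

>>> {"fn": "drive_tool", "kwargs": {
  "plan": [
    {"x":0.35,"y":0.4,"z":0,"ax":0,"ay":0,"az":-1.3,"hand":10},
    {"x":0.7,"y":0.83,"z":0.1,"ax":0,"ay":0,"az":-2.6,"hand":10},
    {"x":0.7,"y":0.83,"z":0.25,"ax":0,"ay":0,"az":-3.9,"hand":10},
    {"x":0.7,"y":0.83,"z":0.25,"ax":0,"ay":0,"az":-5.2,"hand":10},
    {"x":0.7,"y":0.83,"z":0.25,"ax":0,"ay":0,"az":-6.5,"hand":10},
    {"x":0.7,"y":0.83,"z":0.25,"ax":0,"ay":0,"az":-6.95,"hand":10},
    {"x":0.7,"y":0.83,"z":0.25,"ax":0,"ay":0,"az":-6.95,"hand":10},
    {"x":0.7,"y":0.83,"z":0.25,"ax":0,"ay":0,"az":-6.95,"hand":10}
  ]
}}

```text
clock: 7.5
eef_pos: [613.7, 193.4, 195.8]
tcp_rot: [3.142, 0.0, 2.739]
contact_force: [-0.5, -0.6, -0.4]
opening: 0.2
grasp_force: 59.1
```

```bash
cat > port.py <<'E'
from h import *
def measure(tag,m0=(558.4,216.5)):
    snap(tag);c=dict(np.load(tag+".npz"));s=monitor.sense();e0=s["eef_pos"];a=s["tcp_rot"][2]
    g=cv2.GaussianBlur(cv2.imread(f"pics/{tag}_raw.png").mean(2).astype(np.float32),(0,0),.7)
    def samp(x,y,R,z,t):
        p=w2p(c,np.c_[x+R*np.cos(t),y+R*np.sin(t),np.full(len(t),z)]).astype(np.float32)
        return cv2.remap(g,p[:,:1],p[:,1:],cv2.INTER_LINEAR)[:,0]
    def fit(z,R,x,y,t,w=2):
        return min((-np.mean(samp(x+i,y+j,R+w,z,t)-samp(x+i,y+j,R-w,z,t)),x+i,y+j) for i in np.arange(-8,8.1,.5) for j in np.arange(-8,8.1,.5))
    th=a+np.linspace(-1.7,1.7,150)
    M=[np.array(fit(110,R,*m0,th+1e-3)) for R in(20,34)]
    for q in M: print("mouth",q.round(2))
    mo=(M[0]+M[1])[1:]/2
    t=np.linspace(0,2*np.pi,720)
    prof=np.mean([samp(*mo,R,110,t) for R in(25,27,29,31)],0)
    f=np.clip(np.median(prof)-25-prof,0,None);print("notch dir",np.angle((f*np.exp(2j*t)).sum())/2+np.pi)
    q=fit(e0[2]-39.6+32,31,e0[0],e0[1],th);e=np.array(q[1:])-e0[:2]
    off=np.array([e@[np.cos(a),np.sin(a)],e@[np.sin(a),-np.cos(a)]]);print("cap off tool",q[0],off)
    return mo,off
E
python3 - <<'E'
from port import *
measure("w5")
E
```

```text
7.5 [613.67 193.45 195.84] [3.1416 0.     2.7386] [ 0.303  0.415  1.625 -0.     1.102 -0.865]
mouth [-62.93 559.4  216.  ]
mouth [-40.91 558.4  216.5 ]
notch dir 2.733792533165356
cap off tool -82.738075 [ 2.95602053 -0.71550166]
```

View pics/w5.png

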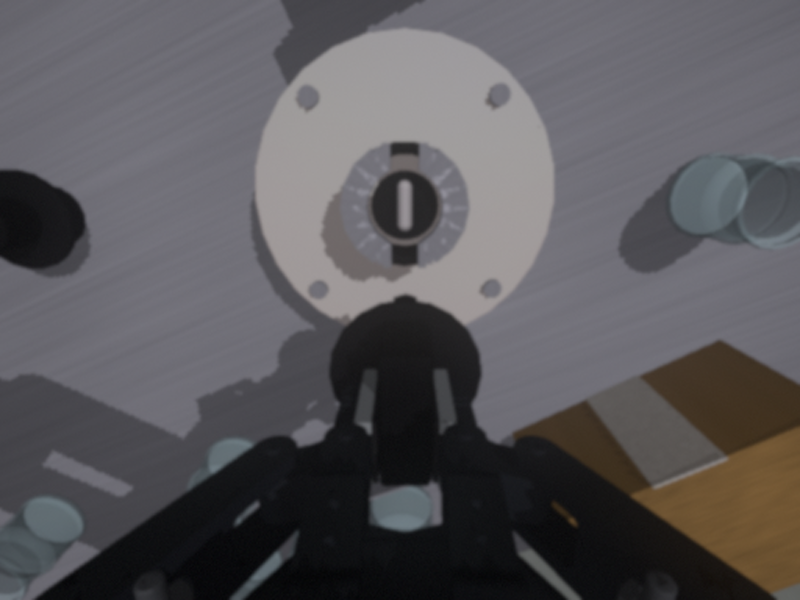

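The key and notches lie along the image vertical at column 404, with the key's middle at (404,205). The cap at column 405 is aligned with them. Next I move over the mouth.

Run:
```python
from h import *
print(goal([561.7,215.6,160],Ro.from_euler("xyz",[np.pi,0,2.736])))
```

```text
(array([ 1.129, -0.002,  0.717]), array([0.   , 0.   , 0.028]))
```

>>> {"fn": "drive_tool", "kwargs": {
  "plan": [
    {"x":0.4,"y":0,"z":0,"ax":0,"ay":0,"az":0,"hand":10},
    {"x":0.8,"y":0,"z":0,"ax":0,"ay":0,"az":0,"hand":10},
    {"x":1.13,"y":0,"z":0,"ax":0,"ay":0,"az":0,"hand":10},
    {"x":1.13,"y":0,"z":0.2,"ax":0,"ay":0,"az":0.03,"hand":10},
    {"x":1.13,"y":0,"z":0.5,"ax":0,"ay":0,"az":0.03,"hand":10},
    {"x":1.13,"y":0,"z":0.7,"ax":0,"ay":0,"az":0.03,"hand":10},
    {"x":1.13,"y":0,"z":0.7,"ax":0,"ay":0,"az":0.03,"hand":10},
    {"x":1.13,"y":0,"z":0.7,"ax":0,"ay":0,"az":0.03,"hand":10}
  ]
}}

```text
clock: 8.35
eef_pos: [561.7, 215.9, 160.1]
tcp_rot: [-3.141, -0.001, 2.738]
contact_force: [0.1, 0.2, -1.3]
opening: 0.201
grasp_force: 59.1
```

Run:
```python
from port import *
measure("w6")
print(goal([561.7,215.6,138],Ro.from_euler("xyz",[np.pi,0,2.736])))
```

```text
8.35 [561.66 215.89 160.08] [-3.1408e+00 -8.0000e-04  2.7378e+00] [ 0.365  0.393  1.748 -0.     1.002 -0.802]
mouth [-36.92 556.9  217.5 ]
mouth [-58.82 551.9  218.5 ]
notch dir 2.6249124351405917
cap off tool -67.23891 [ 3.41497786 -0.91538308]
(array([ 0.001, -0.01 ,  0.452]), array([-0.001, -0.001,  0.017]))
```

View pics/w6.png

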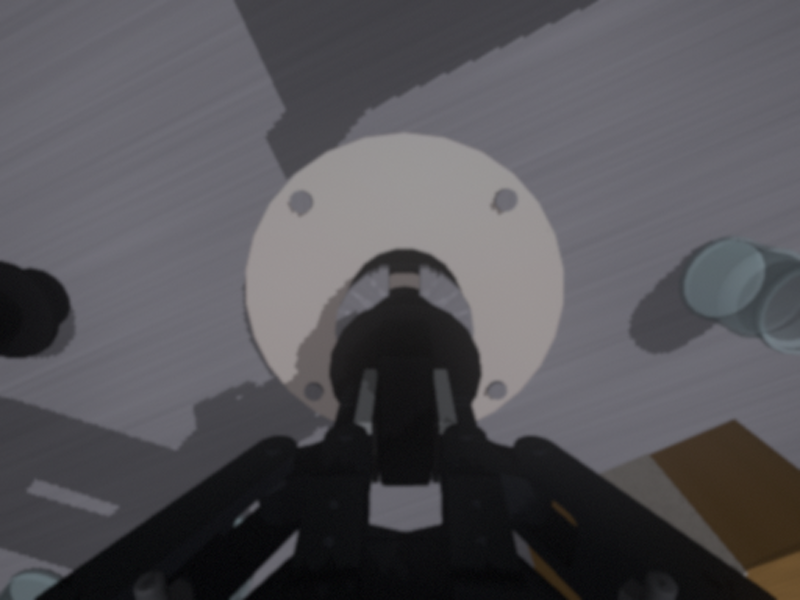

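The cap is above the collar. Lip centre (404), notch (404) and cap (405) line up, so I lower slowly and watch the force.

>>> {"fn": "drive_tool", "kwargs": {
  "plan": [
    {"x":0,"y":-0.005,"z":0.08,"ax":0,"ay":0,"az":0.02,"hand":10},
    {"x":0,"y":-0.005,"z":0.16,"ax":0,"ay":0,"az":0.02,"hand":10},
    {"x":0,"y":-0.005,"z":0.22,"ax":0,"ay":0,"az":0.02,"hand":10},
    {"x":0,"y":-0.005,"z":0.28,"ax":0,"ay":0,"az":0.02,"hand":10},
    {"x":0,"y":-0.005,"z":0.32,"ax":0,"ay":0,"az":0.02,"hand":10},
    {"x":0,"y":-0.005,"z":0.32,"ax":0,"ay":0,"az":0.02,"hand":10}
  ]
}}

```text
clock: 9.0
eef_pos: [561.2, 215.9, 144.4]
tcp_rot: [-3.141, -0.0, 2.736]
contact_force: [-0.7, 0.6, -1.8]
opening: 0.201
grasp_force: 59.1
```

>>> {"fn": "drive_tool", "kwargs": {
  "plan": [
    {"x":0,"y":0,"z":0.06,"ax":0,"ay":0,"az":0,"hand":10},
    {"x":0,"y":0,"z":0.12,"ax":0,"ay":0,"az":0,"hand":10},
    {"x":0,"y":0,"z":0.18,"ax":0,"ay":0,"az":0,"hand":10},
    {"x":0,"y":0,"z":0.2,"ax":0,"ay":0,"az":0,"hand":10},
    {"x":0,"y":0,"z":0.2,"ax":0,"ay":0,"az":0,"hand":10}
  ]
}}

```text
clock: 9.5
eef_pos: [561.5, 216.0, 134.8]
tcp_rot: [3.142, 0.0, 2.736]
contact_force: [-0.9, -0.6, 2.0]
opening: 0.197
grasp_force: 59.6
```

>>> {"fn": "drive_tool", "kwargs": {
  "plan": [
    {"x":0,"y":0,"z":0.06,"ax":0,"ay":0,"az":0,"hand":10},
    {"x":0,"y":0,"z":0.12,"ax":0,"ay":0,"az":0,"hand":10},
    {"x":0,"y":0,"z":0.16,"ax":0,"ay":0,"az":0,"hand":10},
    {"x":0,"y":0,"z":0.18,"ax":0,"ay":0,"az":0,"hand":10},
    {"x":0,"y":0,"z":0.18,"ax":0,"ay":0,"az":0,"hand":10}
  ],
  "grip_force": 80
}}

```text
clock: 10.0
eef_pos: [561.7, 216.1, 126.0]
tcp_rot: [3.141, 0.0, 2.736]
contact_force: [-0.5, 0.3, 6.3]
opening: 0.193
grasp_force: 83.3
```

>>> {"fn": "drive_tool", "kwargs": {
  "plan": [
    {"x":0,"y":0,"z":0.02,"ax":0,"ay":0,"az":0,"hand":10},
    {"x":0,"y":0,"z":0.04,"ax":0,"ay":0,"az":0,"hand":10},
    {"x":0,"y":0,"z":0.05,"ax":0,"ay":0,"az":0,"hand":10},
    {"x":0,"y":0,"z":0.05,"ax":0,"ay":0,"az":0,"hand":10},
    {"x":0,"y":0,"z":0.05,"ax":0,"ay":0,"az":0,"hand":10}
  ]
}}

```text
clock: 10.5
eef_pos: [561.9, 216.1, 125.4]
tcp_rot: [3.141, 0.001, 2.736]
contact_force: [-5.7, -2.3, 22.8]
opening: 0.197
grasp_force: 86.1
```

At the stop, 23 N of push. Now I twist clockwise about the cap's axis, which lies 2.9 mm off the TCP along tool x.

>>> {"fn": "drive_tool", "kwargs": {
  "plan": [
    {"x":0,"y":-0.006,"z":0,"ax":0,"ay":0,"az":1,"hand":10},
    {"x":0.001,"y":-0.012,"z":0,"ax":0,"ay":0,"az":2,"hand":10},
    {"x":0.003,"y":-0.018,"z":0,"ax":0,"ay":0,"az":3,"hand":10},
    {"x":0.005,"y":-0.024,"z":0,"ax":0,"ay":0,"az":4,"hand":10},
    {"x":0.008,"y":-0.029,"z":0,"ax":0,"ay":0,"az":5,"hand":10},
    {"x":0.011,"y":-0.034,"z":0,"ax":0,"ay":0,"az":6,"hand":10},
    {"x":0.011,"y":-0.034,"z":0,"ax":0,"ay":0,"az":6,"hand":10}
  ]
}}

```text
clock: 11.2
eef_pos: [560.8, 214.4, 125.4]
tcp_rot: [3.14, 0.001, 2.104]
contact_force: [-5.3, -3.8, 22.8]
opening: 0.193
grasp_force: 85.9
```

Run:
```python
from h import *
s=monitor.sense()
print({k:np.round(s[k],3) for k in("eef_pos","tcp_rot","contact_force","wrist_torque","opening","grasp_force")})
```

```text
{'eef_pos': array([560.819, 214.393, 125.426]), 'tcp_rot': array([3.140e+00, 1.000e-03, 2.104e+00]), 'contact_force': array([-5.322, -3.837, 22.795]), 'wrist_torque': array([-0.872,  1.201,  0.087]), 'opening': np.float64(0.193), 'grasp_force': np.float64(85.945)}
```

>>> {"fn": "drive_tool", "kwargs": {
  "plan": [
    {"x":0,"y":-0.006,"z":0,"ax":0,"ay":0,"az":1,"hand":10},
    {"x":0.001,"y":-0.012,"z":0,"ax":0,"ay":0,"az":2,"hand":10},
    {"x":0.003,"y":-0.018,"z":0,"ax":0,"ay":0,"az":3,"hand":10},
    {"x":0.005,"y":-0.024,"z":0,"ax":0,"ay":0,"az":4,"hand":10},
    {"x":0.008,"y":-0.029,"z":0,"ax":0,"ay":0,"az":5,"hand":10},
    {"x":0.011,"y":-0.034,"z":0,"ax":0,"ay":0,"az":6,"hand":10},
    {"x":0.015,"y":-0.039,"z":0,"ax":0,"ay":0,"az":7,"hand":10},
    {"x":0.015,"y":-0.039,"z":0,"ax":0,"ay":0,"az":7,"hand":10}
  ]
}}

```text
clock: 12.0
eef_pos: [558.6, 213.7, 125.4]
tcp_rot: [3.14, 0.001, 1.372]
contact_force: [-6.2, -6.7, 24.4]
opening: 0.194
grasp_force: 86.2
```

```bash
cat > st.py <<'E'
from h import *
s=monitor.sense()
print({k:np.round(s[k],3) for k in("clock","eef_pos","tcp_rot","contact_force","wrist_torque","opening","grasp_force")})
E
python3 st.py
```

```text
{'clock': np.float64(12.0), 'eef_pos': array([558.608, 213.673, 125.426]), 'tcp_rot': array([3.140e+00, 1.000e-03, 1.372e+00]), 'contact_force': array([-6.172, -6.7  , 24.368]), 'wrist_torque': array([-1.242,  1.269,  0.086]), 'opening': np.float64(0.194), 'grasp_force': np.float64(86.214)}
```

>>> {"fn": "drive_tool", "kwargs": {
  "plan": [
    {"x":0,"y":-0.005,"z":0,"ax":0,"ay":0,"az":0.7,"hand":10},
    {"x":0,"y":-0.008,"z":0,"ax":0,"ay":0,"az":1.4,"hand":10},
    {"x":0.001,"y":-0.011,"z":0,"ax":0,"ay":0,"az":1.9,"hand":10},
    {"x":0.001,"y":-0.011,"z":0,"ax":0,"ay":0,"az":1.9,"hand":10},
    {"x":0.001,"y":-0.011,"z":0,"ax":0,"ay":0,"az":1.9,"hand":10}
  ]
}}

```text
clock: 12.5
eef_pos: [558.4, 214.4, 125.4]
tcp_rot: [3.14, -0.001, 1.176]
contact_force: [-5.2, -4.3, 22.2]
opening: 0.196
grasp_force: 85.9
```

```bash
python3 st.py
```

```text
{'clock': np.float64(12.5), 'eef_pos': array([558.412, 214.397, 125.424]), 'tcp_rot': array([ 3.140e+00, -1.000e-03,  1.176e+00]), 'contact_force': array([-5.163, -4.347, 22.171]), 'wrist_torque': array([-0.711,  1.11 ,  0.098]), 'opening': np.float64(0.196), 'grasp_force': np.float64(85.878)}
```

>>> {"fn": "drive_tool", "kwargs": {
  "plan": [
    {"x":0,"y":-0.002,"z":0,"ax":0,"ay":0,"az":0.3,"hand":10},
    {"x":0,"y":-0.003,"z":0,"ax":0,"ay":0,"az":0.6,"hand":10},
    {"x":0,"y":-0.003,"z":0,"ax":0,"ay":0,"az":0.6,"hand":10},
    {"x":0,"y":-0.003,"z":0,"ax":0,"ay":0,"az":0.6,"hand":10}
  ]
}}

```text
clock: 12.9
eef_pos: [558.0, 214.7, 125.4]
tcp_rot: [3.141, -0.001, 1.113]
contact_force: [-6.1, -2.5, 23.5]
opening: 0.198
grasp_force: 86.0
```

```bash
python3 st.py
```

```text
{'clock': np.float64(12.9), 'eef_pos': array([558.043, 214.668, 125.425]), 'tcp_rot': array([ 3.141e+00, -1.000e-03,  1.113e+00]), 'contact_force': array([-6.107, -2.507, 23.516]), 'wrist_torque': array([-0.516,  1.369,  0.221]), 'opening': np.float64(0.198), 'grasp_force': np.float64(85.956)}
```

>>> {"fn": "drive_tool", "kwargs": {
  "plan": [
    {"x":0,"y":-0.002,"z":0,"ax":0,"ay":0,"az":0.3,"hand":10},
    {"x":0,"y":-0.002,"z":0,"ax":0,"ay":0,"az":0.5,"hand":10},
    {"x":0,"y":-0.002,"z":0,"ax":0,"ay":0,"az":0.5,"hand":10},
    {"x":0,"y":-0.002,"z":0,"ax":0,"ay":0,"az":0.5,"hand":10}
  ]
}}

```text
clock: 13.3
eef_pos: [557.7, 214.9, 125.4]
tcp_rot: [3.141, -0.001, 1.061]
contact_force: [-6.5, -0.5, 23.7]
opening: 0.192
grasp_force: 86.0
```

```bash
python3 - <<'E'
from h import *
snap("w7")
i=cv2.imread("pics/w7_raw.png").astype(float)[120:312,128:384]
cv2.imwrite("pics/w7c.png",cv2.resize(np.clip((i-10)*2.5,0,255).astype(np.uint8),(800,600),interpolation=cv2.INTER_CUBIC))
E
python3 st.py
```

```text
13.3 [557.71 214.86 125.4 ] [ 3.1411e+00 -9.0000e-04  1.0610e+00] [0.365 0.429 1.783 0.    0.928 0.875]
{'clock': np.float64(13.35), 'eef_pos': array([557.688, 214.868, 125.404]), 'tcp_rot': array([ 3.141e+00, -1.000e-03,  1.061e+00]), 'contact_force': array([-7.603, -1.797, 23.646]), 'wrist_torque': array([-0.269,  1.458,  0.231]), 'opening': np.float64(0.195), 'grasp_force': np.float64(86.047)}
```

View pics/w7c.png

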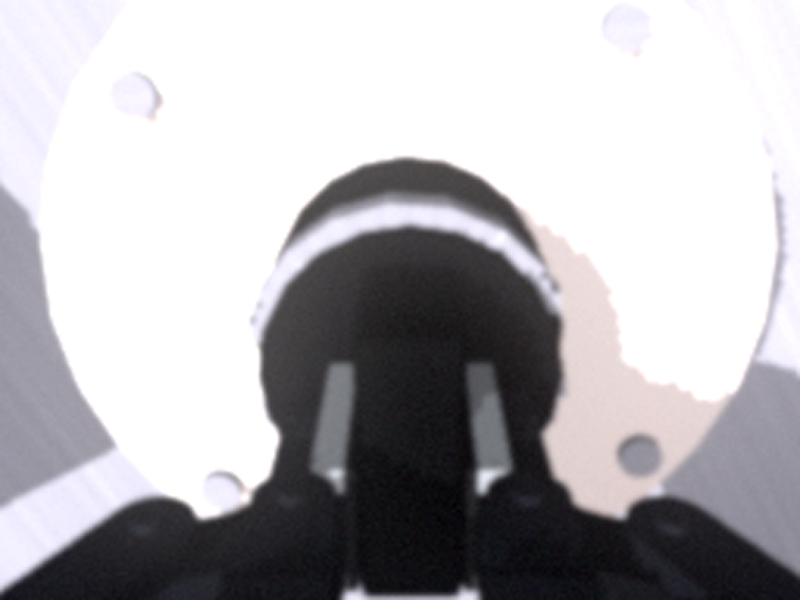

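The view shows the flange seated just above the lip, with the bar gripped squarely. The torque jumped at a turn of about 1.6 rad and then levelled off, so the stop is reached. The cap's underside is at about 86 mm, which is the bottom stop. Handing in.

```bash
python3 -c "
from rig import r
print(r.sign_off())"
```

```text
the job is handed in; nothing more can be done
None
```

The cap is in the port, pushed down to the bottom stop and turned clockwise to the stop; I handed in at about 13.4 s, still gripping and pressing with roughly 24 N, though `sign_off` returned no verdict.

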